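# Build the sieve stack on the shaker for a sediment run

### The arm

A 6-joint arm with a two-finger parallel gripper is mounted at the origin on a cart in front of the work surface, level with it; the furniture and walls round the work are solid. World frame = base frame: x ahead of the robot, y to its left, z up, the work surface at z = 0. Lengths are in m, angles in rad, forces in N, time in s.
With the tool pointing down it reaches from about 0.35 to 0.875 m from the base axis. Payload 15.5 kg.
Tool frame: the origin (TCP) lies at the very end of the fingers, on their centre line; the grasp point (between the pads) lies 19 mm behind it (grasp_offset is the distance from the TCP to the grasp point, in m); z points along the fingers, y is the line along which they close (so a half turn about z gives the same grasp; the last joint's range is limited). The gripper opens to 85 mm and grips with 20 to 120 N. Pads are 22 mm wide; open, the fingers measure 114 mm over their backs; the gripper's body (76 mm by 85 mm) begins 54 mm behind the grasp point. The pads swing forward as they close: fully open they stand 13 mm farther back than shut.
Start: joints at [-1.367, 0.494, 1.345, -0, 1.302, -0.096], TCP at [0.184, -0.597, 0.231] pointing down, gripper open.
Joint ranges: [-2.91, 2.91], [-0.82, 2.16], [0.22, 2.67], [-1.22, 4.37], [0.12, 2.79], [-3.08, 3.08]. Speed limits (rad/s): [1.89, 1.89, 2.57, 3.01, 3.01, 3.01].

### API

Orientations are given as a rotation vector (axis times angle).
In Python, from bench import observe, read_camera, sign_off, grasp_offset gives the robot as it stands. The module is installed in compiled form; this text tells all that it offers.
- The arm moves only by the tool arm_command, never from a script. Its argument "series" is a list of rows, each a list of 3 entries, a list of its own where there are three numbers: the shift along the tool's x, y, z in m, then the turn about the tool's z in rad, then the finger opening in m, from 0 to 0.0854. In form: [[[tx, ty, tz], roll, grip], ...]. A call has 1 to 8 rows; each row shifts and turns the commanded pose from where the row before left it, along the tool's axes as they then stand; what a row does not reach is not made up. A row lasts 1/10 s, in which the tool goes at most 50 mm and 8.59 degrees, less where a joint would pass 70% of its speed; a pose out of reach is approached as far as the arm can. A call with a gripper value outside its range is refused whole. The fingers move at their own pace and stop on an object; "force" is the grip in N (left out, the last holds). Time passes only in rows, so rows that do not move let the fingers close. It gives the time, the measured TCP pose, the force, the opening and the grip force at its end, in the units of the state.
- observe(): the state, without advancing time (a new reading comes with each control period).
- read_camera(name): name is "scene" or "top" or "wrist"; returns a dict with "pixels" (400x640x3 uint8, red, green, blue), "vfov" (degrees; the focal length in pixels is half the picture's height over the tangent of half this angle, whatever the lens; pixels are square), "cx", "cy" (the principal point, pixels), "R" (3x3) and "t" (3): a world point X has camera coordinates R X + t. Camera axes: x right, y down, z forward; pixel columns grow to the right and rows downward; lengths in m; the calibration is good to about 2 mm. The wrist camera is an equidistant fisheye: a pixel r from the principal point sees the ray r / f radians off the axis. A picture is of the moment at which its call begins. There is no depth.
- sign_off(): hands the job in; it is judged then, once.
The state is a dict: "time_s": time; "qpos": joint angles; "joint_velocities": joint speeds; "joint_efforts": joint torques, N m; "tcp_pos": TCP position; "tool_rot": TCP orientation; "force": force on the tool from outside, world axes, zero at the start; "torque": the same for the moment, N m; "opening": opening from 0.0 (shut) to 1.0 (fully open); "finger_force": force on a finger pad.
Only numpy, scipy, OpenCV 4.12 (cv2) and the standard library are available. Lean on these libraries where they do the work, as an engineer would, in place of code of your own. Each camera call takes 0.05 s, during which the arm holds its last target. There are 200 camera calls.

### The job

Set up the sieve stack for the sediment run: on the receiver pan in the small shaker nest the fine (red) sieve, then the medium (blue), then the coarse (yellow), and close the stack with the steel lid. Put them on one at a time, each sitting level in the one below and let go before the next goes on, and do not drop any. Leave the sample jar among them and the beaker behind them standing where they are.

Things in the scene. Friction and masses are not known exactly. Their poses are not given: they have to be found in the camera images.
- sieve_fine: Loose red round sieve with the finest mesh. Frame 60 mm wide (54 inside), 26 tall; below it a tapered spigot 8 tall (51 wide at the frame, 42 at its foot) that drops into the rim below, play 1.5. 34 tall, about 70 g. Origin: centre of the spigot's underside, z up. Grip the frame, tips above its lower edge (8 above origin) to clear the rim below. Nested, origin 74 mm above the shaker's.
- sieve_medium: Loose blue round sieve with 3 mm mesh. Frame 60 mm wide (54 inside), 26 tall; below it a tapered spigot 8 tall (51 wide at the frame, 42 at its foot) that drops into the rim below, play 1.5. 34 tall, about 70 g. Origin: centre of the spigot's underside, z up. Grip the frame, tips above its lower edge (8 above origin) to clear the rim below. Nested, origin 100 mm above the shaker's.
- sieve_coarse: Loose yellow round sieve with open 6 mm mesh. Frame 60 mm wide (54 inside), 26 tall; below it a tapered spigot 8 tall (51 wide at the frame, 42 at its foot) that drops into the rim below, play 1.5. 34 tall, about 70 g. Origin: centre of the spigot's underside, z up. Grip the frame, tips above its lower edge (8 above origin) to clear the rim below. Nested, origin 126 mm above the shaker's.
- sieve_lid: Loose lid of the stack: steel disc 60 mm wide, 5 thick, the same 8 mm tapered spigot below it, and a black ribbed knob on top, 24 mm wide, from 13 to 38 mm above the origin: grip it there. About 60 g. Origin: centre of the spigot's underside, z up. Seated on the coarse sieve, its origin lies 152 mm above the shaker's.
- shaker: Sieve shaker, fixed: white base 130 x 130 mm, 44 high, on it a round platform (100 wide, top at 54 mm) with the open aluminium receiver pan clamped on: 60 mm outside, 54 inside, rim 82 mm above the bench; three dogs round it reach 71 mm. Origin: on the bench under the pan's axis; z up, -x towards its panel. Stands left or right of the loose parts.
- sample_jar: Specimen jar with a white lid, 52 mm in diameter, 62 mm tall, standing loose among the sieves; it holds the sample and stays where it is. Origin: centre of its underside, z up.
- beaker: Glass beaker, 54 x 58 mm, 70 mm tall, standing loose just behind the sieves, in front of the blue slide box (not the one far back by the tip box); it stays where it is. Origin: centre of its underside, z up.
Things that resemble listed ones, but are neither listed nor needed, are in the scene too. There is more than one size of the sieve_coarse; the one meant has the size given above. What is shaped like the sieve_lid but green is not meant.

How it is judged:
On the way, in this order (a step that is already met when the one before it is completed fails the run):
1. the red fine sieve is nested level in the receiver pan on the shaker and let go (horizontal distance between sieve_fine and shaker below 0.005 m and z of sieve_fine in the frame of shaker between 0.07 and 0.078 m and angle between sieve_fine's own z axis and vertical below 0.07 rad and contact force between sieve_fine and the fingers below 0.2 N), for 0.2 s.
2. the blue medium sieve is nested level in the red sieve on the shaker and let go (horizontal distance between sieve_fine and shaker below 0.005 m and z of sieve_fine in the frame of shaker between 0.07 and 0.078 m and angle between each of sieve_fine, sieve_medium's own z axis and vertical below 0.07 rad and horizontal distance between sieve_medium and sieve_fine below 0.005 m and z of sieve_medium in the frame of shaker between 0.096 and 0.104 m and contact force between sieve_medium and the fingers below 0.2 N), for 0.2 s.
3. the yellow coarse sieve is nested level in the blue sieve on the shaker and let go (horizontal distance between sieve_fine and shaker below 0.005 m and z of sieve_fine in the frame of shaker between 0.07 and 0.078 m and angle between each of sieve_fine, sieve_medium, sieve_coarse's own z axis and vertical below 0.07 rad and horizontal distance between sieve_medium and sieve_fine below 0.005 m and z of sieve_medium in the frame of shaker between 0.096 and 0.104 m and horizontal distance between sieve_coarse and sieve_medium below 0.005 m and z of sieve_coarse in the frame of shaker between 0.122 and 0.13 m and contact force between sieve_coarse and the fingers below 0.2 N), for 0.2 s.
4. the lid is nested level in the yellow sieve on the shaker and let go (horizontal distance between sieve_fine and shaker below 0.005 m and z of sieve_fine in the frame of shaker between 0.07 and 0.078 m and angle between each of sieve_fine, sieve_medium, sieve_coarse, sieve_lid's own z axis and vertical below 0.07 rad and horizontal distance between sieve_medium and sieve_fine below 0.005 m and z of sieve_medium in the frame of shaker between 0.096 and 0.104 m and horizontal distance between sieve_coarse and sieve_medium below 0.005 m and z of sieve_coarse in the frame of shaker between 0.122 and 0.13 m and horizontal distance between sieve_lid and sieve_coarse below 0.005 m and z of sieve_lid in the frame of shaker between 0.148 and 0.156 m and contact force between sieve_lid and the fingers below 0.2 N), for 0.2 s.
At the end, for the whole second after the job is handed in: Fine (red), medium (blue), coarse (yellow) sieve and lid are nested in this order on the shaker's pan: each within 5 mm of the axis of the part below, within 4 mm of its fully nested height (origins 74, 100, 126 and 152 mm above the shaker's origin), upright within 0.07 rad, let go and at rest (all of step 4 and linear speed of each of sieve_fine, sieve_medium, sieve_coarse, sieve_lid below 0.02 m/s and contact force between each of sieve_fine, sieve_medium, sieve_coarse and the fingers below 0.2 N); the robot touches nothing.
It fails at once if the sample jar is knocked over or pushed more than 30 mm (distance of sample_jar from where it was at the start of the episode above 0.03 m or angle between sample_jar's own z axis and vertical above 0.5 rad).
It fails at once if the beaker is knocked over or pushed more than 30 mm (distance of beaker from where it was at the start of the episode above 0.03 m or angle between beaker's own z axis and vertical above 0.5 rad).
It fails at once if a sieve or the lid is dropped (falls free of the fingers faster than 0.5 m/s, as from more than about 13 mm) ((linear speed of sieve_fine above 0.5 m/s and contact force between sieve_fine and the fingers below 0.05 N) or (linear speed of sieve_medium above 0.5 m/s and contact force between sieve_medium and the fingers below 0.05 N) or (linear speed of sieve_coarse above 0.5 m/s and contact force between sieve_coarse and the fingers below 0.05 N) or (linear speed of sieve_lid above 0.5 m/s and contact force between sieve_lid and the fingers below 0.05 N)).
It also fails if it takes over 99 s, if anything falls off the work surface, if the arm or the gripper's body presses on something with over 40 N, if the wrist force passes 120 N, or if a joint passes its speed limit or range.

## Working session

There is one attempt and no reset: what is moved stays moved. The work goes in short steps, Python scripts to look and compute and a tool call to move; the robot and the scene stay as the last step left them, time stands still between calls to the robot, and variables do not carry over. Pictures are saved under pics/ and viewed, at most 14 in all, crops included, and the job is handed in when it is done.

Besides the shell and the picture viewer there is one more tool, called after "Request:" in YAML: its name, and indented under it one key for each argument. arm_command: Moves the arm, as the interface text tells. Its arguments: {"type":"object","properties":{"series":{"type":"array"},"force":{"type":"number"}},"required":["series"]}

```bash
mkdir -p pics; cat > h.py <<'E'
import numpy as np, cv2
from bench import observe, read_camera
def snap(name,fn):
    c=read_camera(name); cv2.imwrite('pics/'+fn,cv2.cvtColor(c['pixels'],cv2.COLOR_RGB2BGR)); np.save('pics/'+fn+'.npy',c,allow_pickle=True); return c
def load(fn): return np.load('pics/'+fn+'.npy',allow_pickle=True).item()
def f(c): return 200/np.tan(np.radians(c['vfov'])/2)
def proj(c,X,fish=False):
    p=np.array(c['R'])@np.array(X,float)+np.array(c['t']); F=f(c)
    if fish:
        r=np.hypot(p[0],p[1]); th=np.arctan2(r,p[2]); return np.array([c['cx']+F*th*p[0]/r,c['cy']+F*th*p[1]/r])
    return np.array([c['cx']+F*p[0]/p[2],c['cy']+F*p[1]/p[2]])
def back(c,u,v,z,fish=False):
    F=f(c); d=np.array([(u-c['cx'])/F,(v-c['cy'])/F,1.])
    if fish:
        r=np.hypot(d[0],d[1]); d=np.array([np.sin(r)*d[0]/r,np.sin(r)*d[1]/r,np.cos(r)]) if r>0 else d
    R=np.array(c['R']); o=-R.T@np.array(c['t']); w=R.T@d
    return o+w*(z-o[2])/w[2]
E
python3 - <<'E'
from h import *
for n in ['scene','top','wrist']:
    c=snap(n,n+'0.png'); R=np.array(c['R']); print(n,c['vfov'],c['cx'],c['cy'],-R.T@np.array(c['t']),R[2])
s=observe(); print(s['tcp_pos'],s['tool_rot'],s['time_s'],s['opening'])
import bench; print(bench.grasp_offset)
E
```

```text
scene 51.1238232207477 312.38499004565307 198.85523041846668 [0.05099472 0.63365876 0.45074894] [ 0.58124567 -0.6909058  -0.42988678]
top 54.177042352567796 319.36276392834924 192.28993845343612 [ 0.41039255 -0.00357919  1.10876245] [ 0.18741886  0.00860393 -0.98224241]
wrist 65.70646984690485 317.26845005657975 197.94003710778438 [ 0.24603891 -0.57708948  0.37231706] [-0.25163738 -0.07693714 -0.96475868]
[ 0.18393775 -0.59707098  0.23085816] [-3.10575670e+00 -4.67456534e-01  8.02314860e-05] 0.15 0.9990227823871086
0.0187
```

View pics/top0.png

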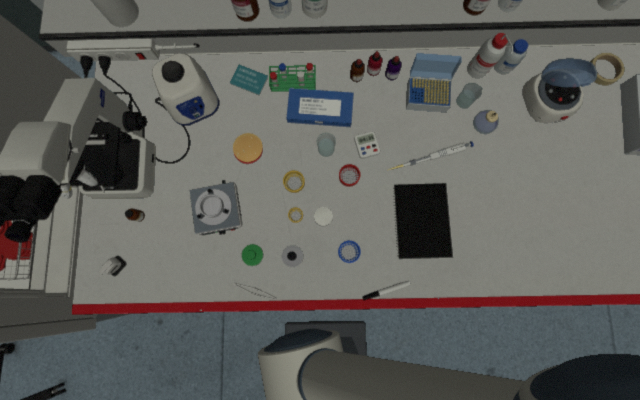

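View pics/scene0.png

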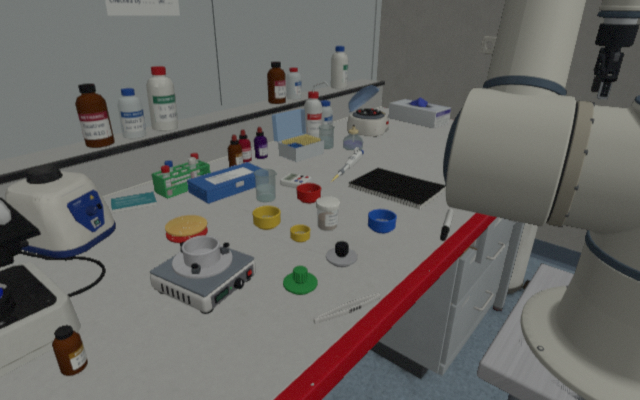

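The top view shows the shaker at (214,207), red sieve (349,175), blue (349,251), large yellow (293,182), small yellow decoy (295,214), steel lid (292,256), jar (323,216) and beaker (326,145). I'll enlarge it to measure.

```bash
python3 - <<'E'
from h import *
im=cv2.imread('pics/top0.png')
a=cv2.resize(im[125:275,180:380],None,fx=4,fy=4,interpolation=cv2.INTER_CUBIC); cv2.imwrite('pics/c1.png',a)
c=load('top0.png')
for n,u,v,z in [('shk',213.5,207,.082),('red',349,175,.034),('blue',349,251,.034),('yel',293,182,.034),('small',295,214,.03),('lid',292,256,.013),('jar',323,216,.062),('beak',326,145,.07)]: print(n,back(c,u,v,z).round(4))
E
```

```text
shk [0.5723 0.288  0.082 ]
red [ 0.6633 -0.0786  0.034 ]
blue [ 0.4514 -0.0717  0.034 ]
yel [0.6465 0.0795 0.034 ]
small [0.5562 0.0748 0.03  ]
lid [0.4415 0.0851 0.013 ]
jar [ 0.5449 -0.003   0.062 ]
beak [ 0.7414 -0.0153  0.07  ]
```

View pics/c1.png

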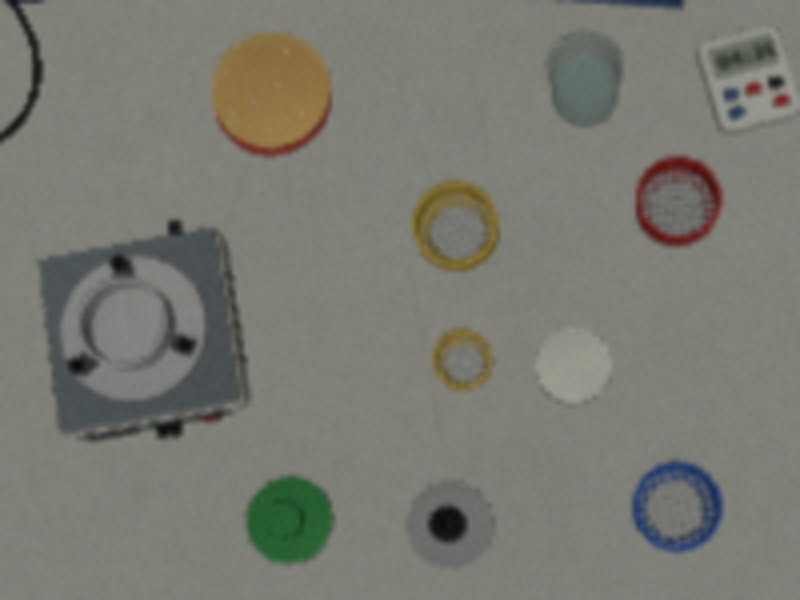

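```bash
cat >> h.py <<'E'
from scipy.optimize import least_squares
t=np.linspace(0,2*np.pi,60)
def hull(c,x,y,prof,fish=False):
    P=[proj(c,(x+r*np.cos(a),y+r*np.sin(a),z),fish) for r,z in prof for a in t]
    return cv2.convexHull(np.array(P,np.float32))
def cen(h): m=cv2.moments(h); return np.array([m['m10']/m['m00'],m['m01']/m['m00']]), m['m00']
SV=[(.021,0),(.0255,.008),(.03,.008),(.03,.034)]
def mask(img,col):
    H=cv2.cvtColor(img,cv2.COLOR_RGB2HSV); h,s,v=H[...,0].astype(int),H[...,1],H[...,2]
    r={'red':(h<8)|(h>172),'blue':abs(h-112)<12,'yellow':abs(h-23)<7}[col]
    return (r&(s>110)&(v>40)).astype(np.uint8)
def fit(c,col,x0,zb=0,prof=SV,fish=False,win=40):
    u=proj(c,(*x0,zb+.02),fish); m=mask(c['pixels'],col)
    w=np.zeros_like(m); cv2.circle(w,(int(u[0]),int(u[1])),win,1,-1); m=m&w
    n,l,st,_=cv2.connectedComponentsWithStats(m); i=1+np.argmax(st[1:,4])
    # hull of pixel corners gives no half-pixel bias
    pts=np.argwhere(l==i)[:,::-1]; h=cv2.convexHull(np.vstack([pts+d for d in ([-.5,-.5],[.5,-.5],[-.5,.5],[.5,.5])]).astype(np.float32))
    g,A=cen(h)
    q=[(r,z+zb) for r,z in prof]
    s=least_squares(lambda p:cen(hull(c,p[0],p[1],q,fish))[0]-g,x0,diff_step=1e-3)
    return s.x, A/cen(hull(c,*s.x,q,fish))[1]
E
python3 - <<'E'
from h import *
for n in ['top0.png','scene0.png']:
    c=load(n)
    for col,x in [('red',(.663,-.079)),('blue',(.451,-.072)),('yellow',(.6465,.0795))]:
        s,a=fit(c,col,x,win=25); print(n,col,s.round(4),round(a,3))
c=load('top0.png')
print(proj(c,(.572,.288,.082)), 'pan', back(c,180+128.5/4,125+323/4,.082), 'lid',back(c,180+451/4,125+524/4,.013),'knobtop',back(c,180+447/4,125+523/4,.038))
c=load('scene0.png'); print('pan scene',back(c,201,244,.082))
E
```

```text
top0.png red [ 0.6671 -0.0794] 0.997
top0.png blue [ 0.4508 -0.0713] 0.999
top0.png yellow [0.6519 0.0795] 0.979
scene0.png red [ 0.6661 -0.0818] 0.952
scene0.png blue [ 0.4502 -0.0736] 0.974
scene0.png yellow [0.6511 0.0776] 0.969
[213.51465641 207.1192233 ] pan [0.57576697 0.29183448 0.082     ] lid [0.44143488 0.08303843 0.013     ] knobtop [0.44144589 0.08376683 0.038     ]
pan scene [0.57766358 0.29596149 0.082     ]
```

Request:
arm_command:
  series:
    - [[0,0,0],0.149,0.0854]
    - [[0,0,0],0.149,0.0854]
    - [[0.03,-0.033,0],0,0.0854]
    - [[0.03,-0.033,0],0,0.0854]
    - [[0.03,-0.033,0],0,0.0854]
    - [[0.03,-0.033,0],0,0.0854]
    - [[0.03,-0.033,0],0,0.0854]
    - [[0.03,-0.033,0],0,0.0854]
  force: 40

```text
time_s: 0.95
tcp_pos: [0.3647, -0.3976, 0.2312]
tool_rot: [-3.141, -0.001, 0.0]
force: [1.1, -1.0, 0.4]
opening: 1.003
finger_force: 0.0
```

Request:
arm_command:
  series:
    - [[0.036,-0.0395,0.005],0,0.0854]
    - [[0.037,-0.0395,0.01],0,0.0854]
    - [[0.038,-0.0395,0.01],0,0.0854]
    - [[0.038,-0.0395,0.01],0,0.0854]
    - [[0.038,-0.0395,0.01],0,0.0854]
    - [[0.038,-0.04,0.01],0,0.0854]
    - [[0.038,-0.04,0.01],0,0.0854]
    - [[0.039,-0.04,0.01],0,0.0854]

```text
time_s: 1.75
tcp_pos: [0.6362, -0.1115, 0.1634]
tool_rot: [-3.142, -0.002, 0.001]
force: [1.2, -0.6, -0.1]
opening: 1.001
finger_force: 0.0
```

```bash
python3 - <<'E'
from h import *
c=snap('wrist','w1.png'); print(observe()['tcp_pos']); R=np.array(c['R']);print(-R.T@np.array(c['t']),R[2])
print(fit(c,'red',(.6665,-.0805),fish=True,win=150))
E
```

```text
[ 0.64007588 -0.10623383  0.16198805]
[ 0.70129252 -0.1109102   0.30493604] [-2.63467942e-01 -8.79300385e-04 -9.64667751e-01]
(array([ 0.66439809, -0.07913329]), 1.0113444136287248)
```

View pics/w1.png

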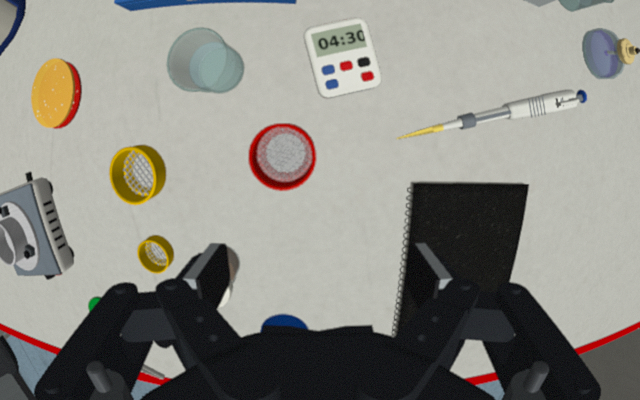

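The wrist view shows the red sieve at (282,157), with the jar partly behind the left finger. The arm was still settling, so I'll wait and re-measure.

Request:
arm_command:
  series:
    - [[0,0,0],0,0.0854]
    - [[0,0,0],0,0.0854]
    - [[0,0,0],0,0.0854]

```text
time_s: 2.1
tcp_pos: [0.6345, -0.1143, 0.1642]
tool_rot: [3.141, -0.001, -0.0]
force: [-0.6, 0.0, 0.5]
opening: 1.003
finger_force: 0.0
```

```bash
python3 - <<'E'
from h import *
c=snap('wrist','w2.png'); print(observe()['tcp_pos'])
print(fit(c,'red',(.6665,-.0805),fish=True,win=150))
print(fit(c,'yellow',(.651,.079),fish=True,win=60))
E
```

```text
[ 0.63455103 -0.11445439  0.16430839]
(array([ 0.66451641, -0.07906524]), 1.004640259157152)
(array([0.64956912, 0.07885721]), 0.9955452303299404)
```

Request:
arm_command:
  series:
    - [[0.015,-0.0175,0.02],0,0.0854]
    - [[0.0155,-0.0175,0.02],0,0.0854]
    - [[0,0,0.03],0,0.0854]
    - [[0,0,0.03],0,0.0854]
    - [[0,0,0.025],0,0.0854]
    - [[0,0,0.015],0,0.0854]
    - [[0,0,0],0,0.0854]
    - [[0,0,0],0,0.0854]

```text
time_s: 2.95
tcp_pos: [0.666, -0.0789, 0.0249]
tool_rot: [3.141, 0.0, 0.001]
force: [0.4, 0.3, 1.0]
opening: 0.998
finger_force: 0.0
```

```bash
python3 - <<'E'
from h import *
c=snap('wrist','w3.png'); print(observe()['tcp_pos'])
print(fit(c,'red',(.6655,-.0795),fish=True,win=200))
E
```

```text
[ 0.6664079  -0.0788267   0.02538546]
(array([ 0.66489547, -0.07903263]), 0.990285885190228)
```

View pics/w3.png

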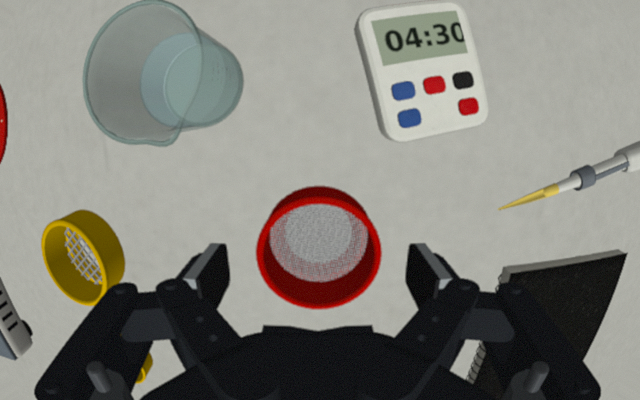

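The red sieve is centred at (318,248) between the pads, and the fit agrees to about 1.5 mm. I'll lower and grip.

Request:
arm_command:
  series:
    - [[-0.001,0,0.0145],0,0.0854]
    - [[0,0,0],0,0.0854]
    - [[0,0,0],0,0.045]
    - [[0,0,0],0,0.045]
    - [[0,0,0],0,0.045]
    - [[0,0,0],0,0.045]
    - [[0,0,0],0,0.045]
    - [[0,0,0],0,0.045]
  force: 40

```text
time_s: 3.8
tcp_pos: [0.6649, -0.0783, 0.0102]
tool_rot: [3.141, 0.001, 0.001]
force: [-2.1, -0.5, 5.2]
opening: 0.695
finger_force: 42.8
```

Request:
arm_command:
  series:
    - [[0,0,-0.02],0,0.045]
    - [[0,0,-0.03],0,0.045]
    - [[0,0,-0.035],0,0.045]
    - [[0,0,-0.035],0,0.045]
    - [[-0.01,-0.02,-0.03],0,0.045]
    - [[-0.02,-0.03,-0.01],0,0.045]
    - [[-0.02,-0.03,0],0,0.045]
    - [[-0.02,-0.03,0],0,0.045]

```text
time_s: 4.6
tcp_pos: [0.594, 0.0326, 0.1704]
tool_rot: [3.142, 0.001, 0.002]
force: [-0.3, -0.1, -0.6]
opening: 0.694
finger_force: 43.4
```

Request:
arm_command:
  series:
    - [[-0.018,-0.03,0],0,0.045]
    - [[-0.018,-0.03,0],0,0.045]
    - [[-0.018,-0.03,0],0,0.045]
    - [[-0.018,-0.03,0],0,0.045]
    - [[-0.018,-0.03,0],0,0.045]
    - [[-0.005,-0.018,0],0,0.045]
    - [[0,0,0],0,0.045]
    - [[0,0,0],0,0.045]

```text
time_s: 5.4
tcp_pos: [0.4996, 0.1996, 0.1698]
tool_rot: [3.142, 0.003, 0.001]
force: [-0.2, -0.9, -0.6]
opening: 0.695
finger_force: 43.4
```

```bash
python3 - <<'E'
from h import *
c=snap('wrist','w4.png'); print(observe()['tcp_pos'],observe()['finger_force'])
print(proj(c,(.576,.29,.082),True))
E
```

```text
[0.49976065 0.19917209 0.16967738] 43.42879554256797
[199.93251225 104.48867761]
```

View pics/w4.png

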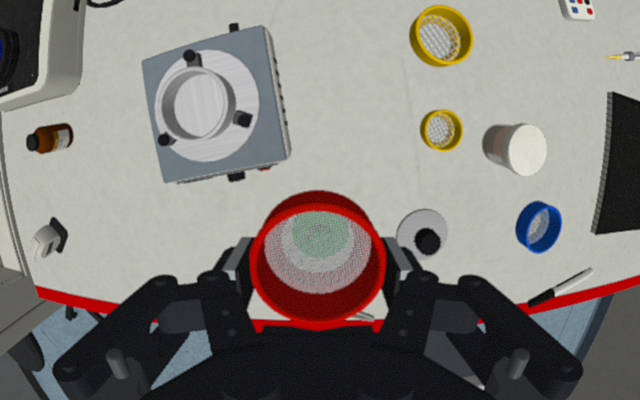

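The pan rim is centred near (197,103) and the red sieve is held level. I'll check with an enlarged overlay.

```bash
python3 - <<'E'
from h import *
c=load('w4.png'); im=cv2.imread('pics/w4.png')[20:200,130:300]; k=4
a=cv2.resize(im,None,fx=k,fy=k,interpolation=cv2.INTER_CUBIC)[:600]
def circ(x,y,r,z,col):
    P=np.array([proj(c,(x+r*np.cos(b),y+r*np.sin(b),z),True) for b in t]); P=((P-[130,20]+.5)*k).astype(int)
    cv2.polylines(a,[P.reshape(-1,1,2)],True,col,1)
circ(.576,.292,.03,.082,(0,255,0)); circ(.576,.292,.027,.082,(0,0,255)); circ(.576,.292,.05,.054,(255,0,0))
cv2.imwrite('pics/c2.png',a)
print(fit(c,'red',(.4998,.1992),zb=.1597,fish=True,win=200))
E
```

```text
(array([0.49441608, 0.20004692]), 1.2298269442160514)
```

View pics/c2.png

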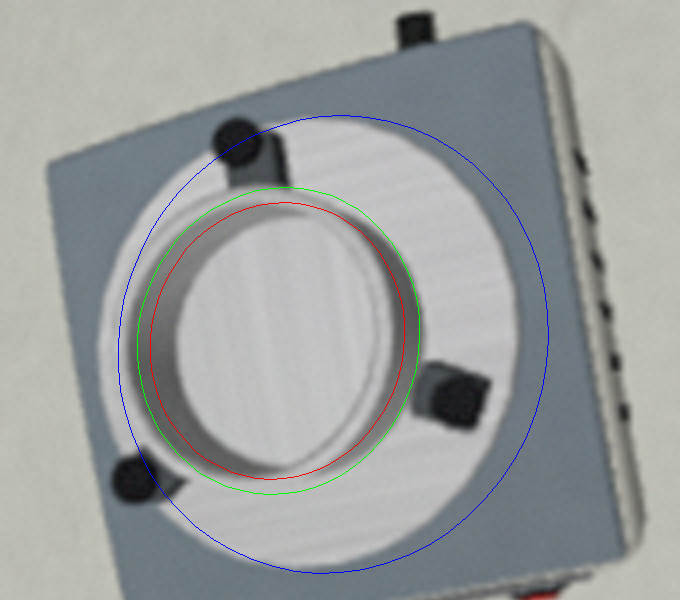

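```bash
cat >> h.py <<'E'
from scipy.ndimage import map_coordinates, gaussian_filter
def ring(c,x0,r,z,fish,w=.010,sg=0):
    g=gaussian_filter(c['pixels'].astype(float).mean(2),.7); b=np.linspace(0,2*np.pi,180)
    def samp(x,y,r): 
        P=np.array([proj(c,(x+r*np.cos(a),y+r*np.sin(a),z),fish) for a in b]); return map_coordinates(g,[P[:,1],P[:,0]],order=1)
    best=[]
    for x in np.arange(x0[0]-w,x0[0]+w,.001):
        for y in np.arange(x0[1]-w,x0[1]+w,.001):
            d=samp(x,y,r-.001)-samp(x,y,r+.001)
            best.append((np.clip(d if sg>0 else -d if sg<0 else abs(d),-15,15).mean(),x,y))
    return np.round(sorted(best)[-3:],4)
E
python3 - <<'E'
from h import *
for n,fi in [('w4.png',True),('top0.png',False)]:
    c=load(n)
    print(n,'plat',ring(c,(.576,.292),.05,.054,fi,sg=1),'\nrimout',ring(c,(.576,.292),.03,.082,fi),'\nrimin',ring(c,(.576,.292),.027,.082,fi,sg=-1))
E
```

```text
w4.png plat [[12.7739  0.577   0.299 ]
 [13.1664  0.576   0.298 ]
 [13.2125  0.577   0.298 ]] 
rimout [[12.8399  0.576   0.293 ]
 [13.0232  0.578   0.296 ]
 [13.1101  0.578   0.297 ]] 
rimin [[ 7.5351  0.575   0.298 ]
 [ 9.3196  0.577   0.297 ]
 [10.5425  0.576   0.297 ]]
top0.png plat [[ 9.9426  0.579   0.298 ]
 [10.0253  0.578   0.299 ]
 [10.3193  0.578   0.298 ]] 
rimout [[7.7705 0.578  0.298 ]
 [7.8991 0.579  0.297 ]
 [7.9381 0.578  0.297 ]] 
rimin [[1.2809 0.572  0.282 ]
 [1.2867 0.57   0.282 ]
 [1.3079 0.571  0.282 ]]
```

Both cameras agree on the pan axis at (0.577, 0.2975).

Request:
arm_command:
  series:
    - [[0.02,-0.025,0],0,0.045]
    - [[0.02,-0.025,0],0,0.045]
    - [[0.02,-0.025,0],0,0.045]
    - [[0.017,-0.023,0],0,0.045]
    - [[0,0,0.025],0,0.045]
    - [[0,0,0.025],0,0.045]
    - [[0,0,0.018],0,0.045]
    - [[0,0,0],0,0.045]

```text
time_s: 6.25
tcp_pos: [0.5756, 0.296, 0.0991]
tool_rot: [3.14, -0.001, -0.006]
force: [-0.2, 0.0, -0.9]
opening: 0.693
finger_force: 43.4
```

```bash
python3 - <<'E'
from h import *
c=snap('wrist','w5.png'); s=observe(); print(s['tcp_pos'],s['force'])
print(fit(c,'red',s['tcp_pos'][:2],zb=s['tcp_pos'][2]-.01,fish=True,win=110))
print(ring(c,(.577,.2975),.05,.054,True,sg=1))
E
```

```text
[0.5763213  0.29644571 0.10071497] [0.84445616 0.50883369 0.74258469]
(array([0.57681273, 0.29638325]), 0.9688146421182199)
[[8.7135 0.575  0.2985]
 [9.2596 0.576  0.2985]
 [9.5675 0.577  0.2985]]
```

View pics/w5.png

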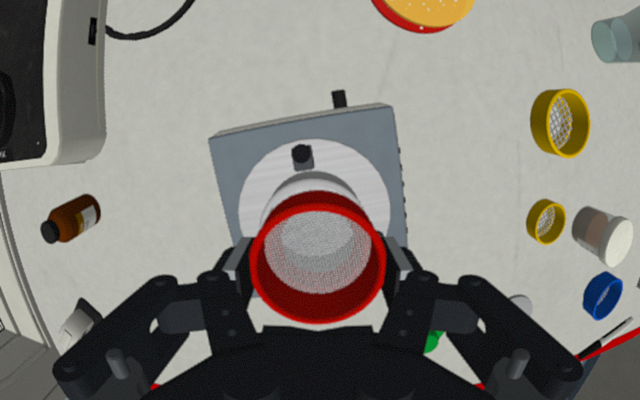

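The red sieve sits over the pan, centred to about 1 mm. I'll lower it slowly.

Request:
arm_command:
  series:
    - [[0,-0.001,0.004],0,0.045]
    - [[0,0,0.004],0,0.045]
    - [[0,0,0.003],0,0.045]
    - [[0,0,0.002],0,0.045]
    - [[0,0,0.002],0,0.045]
    - [[0,0,0],0,0.045]
    - [[0,0,0],0,0.045]

```text
time_s: 7.0
tcp_pos: [0.5764, 0.2986, 0.0865]
tool_rot: [-3.142, -0.001, -0.0]
force: [0.7, 0.1, -0.9]
opening: 0.695
finger_force: 43.4
```

Request:
arm_command:
  series:
    - [[0,0.0005,0.001],0,0.045]
    - [[0,0,0.001],0,0.045]
    - [[0,0,0.0005],0,0.045]
    - [[0,0,0],0,0.045]

```text
time_s: 7.4
tcp_pos: [0.5764, 0.2981, 0.0842]
tool_rot: [-3.142, -0.001, -0.0]
force: [-0.4, -0.4, 3.8]
opening: 0.695
finger_force: 43.8
```

Contact came at the nested height, so I'm releasing.

Request:
arm_command:
  series:
    - [[0,0,0],0,0.064]
    - [[0,0,0],0,0.072]
    - [[0,0,0],0,0.08]
    - [[0,0,0],0,0.08]
    - [[0,0,-0.02],0,0.08]
    - [[0,0,-0.03],0,0.08]
    - [[0,0,-0.04],0,0.08]
    - [[0,0,0],0,0.08]

```text
time_s: 8.2
tcp_pos: [0.5788, 0.2991, 0.1792]
tool_rot: [-3.139, -0.001, -0.012]
force: [1.4, 0.4, -0.5]
opening: 0.935
finger_force: 0.0
```

```bash
python3 - <<'E'
from h import *
c=snap('wrist','w6.png'); s=observe(); print(s['tcp_pos'],s['force'])
print(fit(c,'red',(.577,.2977),zb=.074,fish=True,win=100))
c=snap('top','t1.png')
for col,x in [('red',(.577,.2977)),('blue',(.451,-.072)),('yellow',(.650,.0795))]:print(fit(c,col,x,win=25,zb=.074 if col=='red' else 0,prof=SV if col!='red' else SV[2:]))
E
```

```text
[0.57771287 0.29870418 0.17666347] [ 0.16184421 -0.42945567 -0.37859861]
(array([0.57601634, 0.2983922 ]), 1.0145423595226233)
(array([0.57083308, 0.29839302]), 0.750696628340235)
(array([ 0.45086405, -0.07139082]), 0.9968592079700901)
(array([0.65194774, 0.0795116 ]), 0.9790825396425902)
```

Request:
arm_command:
  series:
    - [[-0.012,0.036,0],0,0.08]
    - [[-0.012,0.036,0],0,0.08]
    - [[-0.012,0.036,0],0,0.08]
    - [[-0.012,0.036,0],0,0.08]
    - [[-0.012,0.036,0],0,0.08]
    - [[-0.012,0.036,0],0,0.08]
    - [[-0.012,0.036,0],0,0.08]
    - [[-0.012,0.036,0],0,0.08]

```text
time_s: 9.1
tcp_pos: [0.4792, 0.0088, 0.173]
tool_rot: [-3.141, -0.001, 0.003]
force: [0.4, -0.5, 0.6]
opening: 0.937
finger_force: 0.0
```

Request:
arm_command:
  series:
    - [[-0.012,0.036,0],0,0.0854]
    - [[-0.012,0.036,0],0,0.0854]
    - [[-0.006,0.01,0],0,0.0854]
    - [[0,0,0],0,0.0854]
    - [[0,0,0],0,0.0854]

```text
time_s: 9.6
tcp_pos: [0.4505, -0.0714, 0.1735]
tool_rot: [-3.141, -0.0, 0.001]
force: [1.3, 0.9, 0.3]
opening: 1.003
finger_force: 0.0
```

```bash
python3 - <<'E'
from h import *
c=snap('wrist','w7.png'); s=observe(); print(s['tcp_pos'],s['force'])
print(fit(c,'blue',(.4505,-.0725),fish=True,win=100))
E
```

```text
[ 0.45079614 -0.07117175  0.17363506] [-0.40126523  0.35975854 -0.49401692]
(array([ 0.44914719, -0.07129747]), 1.0030962133653472)
```

Request:
arm_command:
  series:
    - [[-0.001,0,0.035],0,0.0854]
    - [[0,0,0.035],0,0.0854]
    - [[0,0,0.035],0,0.0854]
    - [[0,0,0.025],0,0.0854]
    - [[0,0,0.015],0,0.0854]
    - [[0,0,0.01],0,0.0854]
    - [[0,0,0],0,0.0854]

```text
time_s: 10.35
tcp_pos: [0.4494, -0.0711, 0.018]
tool_rot: [-3.141, -0.003, 0.003]
force: [0.4, -0.2, -0.0]
opening: 0.999
finger_force: 0.0
```

```bash
python3 - <<'E'
from h import *
c=snap('wrist','w8.png'); s=observe(); print(s['tcp_pos'],s['force'])
print(fit(c,'blue',(.4505,-.0725),fish=True,win=130))
E
```

```text
[ 0.44974099 -0.07138078  0.01882259] [-0.28026933  0.35477501 -0.11089746]
(array([ 0.44974094, -0.0711838 ]), 0.988311195375075)
```

Request:
arm_command:
  series:
    - [[0,0,0.0085],0,0.0854]
    - [[0,0,0],0,0.0854]
    - [[0,0,0],0,0.045]
    - [[0,0,0],0,0.045]
    - [[0,0,0],0,0.045]
    - [[0,0,0],0,0.045]
    - [[0,0,0],0,0.045]
    - [[0,0,0],0,0.045]

```text
time_s: 11.2
tcp_pos: [0.4498, -0.0721, 0.0111]
tool_rot: [3.141, 0.001, 0.001]
force: [-1.7, -0.5, 12.1]
opening: 0.691
finger_force: 40.5
```

Request:
arm_command:
  series:
    - [[0,0,-0.02],0,0.045]
    - [[0,0,-0.03],0,0.045]
    - [[0,0,-0.035],0,0.045]
    - [[0,0,-0.035],0,0.045]
    - [[0,0,-0.035],0,0.045]
    - [[0,0,-0.015],0,0.045]
    - [[0.012,-0.035,0],0,0.045]
    - [[0.012,-0.035,0],0,0.045]

```text
time_s: 12.0
tcp_pos: [0.4741, -0.0017, 0.1816]
tool_rot: [3.141, -0.003, 0.003]
force: [0.1, -0.5, -0.7]
opening: 0.69
finger_force: 44.3
```

Request:
arm_command:
  series:
    - [[0.0128,-0.035,0],0,0.045]
    - [[0.0128,-0.035,0],0,0.045]
    - [[0.0128,-0.035,0],0,0.045]
    - [[0.0128,-0.035,0],0,0.045]
    - [[0.0128,-0.035,0],0,0.045]
    - [[0.0128,-0.035,0],0,0.045]
    - [[0.0128,-0.035,0],0,0.045]
    - [[0.0129,-0.035,0],0,0.045]

```text
time_s: 12.8
tcp_pos: [0.576, 0.2796, 0.1807]
tool_rot: [3.142, 0.001, 0.0]
force: [1.1, -0.7, 0.1]
opening: 0.693
finger_force: 44.3
```

Request:
arm_command:
  series:
    - [[0,-0.018,0],0,0.045]
    - [[0,0,0.02],0,0.045]
    - [[0,0,0.02],0,0.045]
    - [[0,0,0.01],0,0.045]
    - [[0,0,0],0,0.045]
    - [[0,0,0],0,0.045]

```text
time_s: 13.4
tcp_pos: [0.576, 0.2959, 0.1311]
tool_rot: [-3.141, -0.001, -0.001]
force: [0.5, 0.5, -0.1]
opening: 0.693
finger_force: 44.3
```

```bash
python3 - <<'E'
from h import *
c=snap('wrist','w9.png'); s=observe(); p=s['tcp_pos'];print(p,s['force'])
print(fit(c,'blue',p[:2],zb=p[2]-.011,fish=True,win=110))
print(ring(c,(.577,.2975),.05,.054,True,sg=1))
E
```

```text
[0.57628158 0.2960314  0.13147186] [-0.19637382 -0.00404616 -0.19332192]
(array([0.57635097, 0.29622853]), 0.990292198765612)
[[8.9147 0.575  0.2985]
 [9.2377 0.578  0.2985]
 [9.3661 0.577  0.2985]]
```

View pics/w9.png

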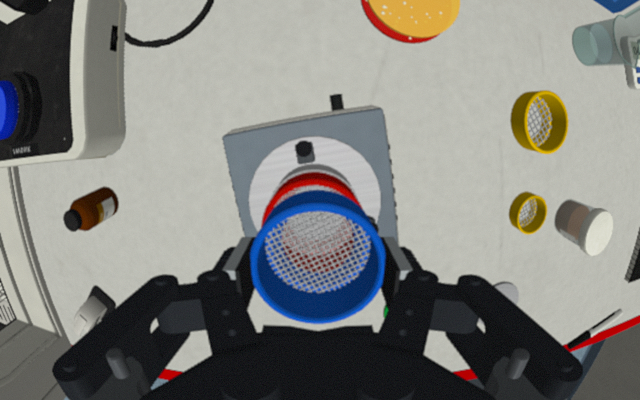

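The blue sieve is level over the red one, and about 2 mm short in y.

Request:
arm_command:
  series:
    - [[0,-0.002,0.004],0,0.045]
    - [[0,0,0.005],0,0.045]
    - [[0,0,0.004],0,0.045]
    - [[0,0,0.003],0,0.045]
    - [[0,0,0.002],0,0.045]
    - [[0,0,0.001],0,0.045]
    - [[0,0,0],0,0.045]

```text
time_s: 14.15
tcp_pos: [0.5759, 0.2981, 0.1114]
tool_rot: [-3.142, -0.001, 0.0]
force: [0.1, -0.2, -1.1]
opening: 0.691
finger_force: 44.3
```

Request:
arm_command:
  series:
    - [[0,0,0.001],0,0.045]
    - [[0,0,0.0005],0,0.045]
    - [[0,0,0],0,0.045]

```text
time_s: 14.45
tcp_pos: [0.5761, 0.2982, 0.1111]
tool_rot: [-3.141, -0.001, -0.002]
force: [-5.2, -1.5, 14.9]
opening: 0.697
finger_force: 45.7
```

Request:
arm_command:
  series:
    - [[0,0,0],0,0.064]
    - [[0,0,0],0,0.072]
    - [[0,0,0],0,0.08]
    - [[0,0,0],0,0.08]
    - [[0,0,-0.02],0,0.08]
    - [[0,0,-0.03],0,0.08]
    - [[0,0,-0.03],0,0.08]
    - [[0,0,0],0,0.08]

```text
time_s: 15.25
tcp_pos: [0.5778, 0.2989, 0.1941]
tool_rot: [-3.139, -0.001, -0.009]
force: [1.4, -0.0, 0.1]
opening: 0.937
finger_force: 0.0
```

```bash
python3 - <<'E'
from h import *
c=snap('wrist','w10.png'); s=observe(); p=s['tcp_pos'];print(p,s['force'])
print(fit(c,'blue',(.5765,.298),zb=.1,fish=True,win=110,prof=SV[2:]))
E
```

```text
[0.57684683 0.29851764 0.19190246] [ 0.6754281   0.31751317 -0.42298557]
(array([0.57545298, 0.29840567]), 1.0082932380597425)
```

Request:
arm_command:
  series:
    - [[0.01,0.03,0],0,0.08]
    - [[0.01,0.032,0],0,0.08]
    - [[0.01,0.032,0],0,0.08]
    - [[0.011,0.032,0],0,0.08]
    - [[0.011,0.032,0],0,0.08]
    - [[0.011,0.032,0],0,0.08]
    - [[0.01,0.0295,0.02],0,0.0854]
    - [[0,0,0],0,0.0854]

```text
time_s: 16.1
tcp_pos: [0.6484, 0.0751, 0.1666]
tool_rot: [3.141, -0.004, -0.007]
force: [0.1, 0.8, 0.1]
opening: 1.005
finger_force: 0.0
```

Request:
arm_command:
  series:
    - [[0,0,0.03],0,0.0854]
    - [[0,0,0.03],0,0.0854]
    - [[0,0,0.02],0,0.0854]
    - [[0,0,0],0,0.0854]
    - [[0,0,0],0,0.0854]

```text
time_s: 16.6
tcp_pos: [0.6487, 0.079, 0.0899]
tool_rot: [-3.142, -0.002, 0.002]
force: [0.5, 0.7, 1.0]
opening: 1.003
finger_force: 0.0
```

```bash
python3 - <<'E'
from h import *
c=snap('wrist','w11.png'); s=observe(); p=s['tcp_pos'];print(p,s['force'])
print(fit(c,'yellow',(.650,.079),fish=True,win=90))
E
```

```text
[0.64933013 0.07900731 0.09070005] [ 0.53299775 -0.77601249  0.83866636]
(array([0.64985622, 0.07922132]), 1.0088311135261558)
```

Request:
arm_command:
  series:
    - [[0.0005,0,0.03],0,0.0854]
    - [[0,0,0.025],0,0.0854]
    - [[0,0,0.015],0,0.0854]
    - [[0,0,0.009],0,0.0854]
    - [[0,0,0],0,0.0854]
    - [[0,0,0],0,0.045]
    - [[0,0,0],0,0.045]
    - [[0,0,0],0,0.045]

```text
time_s: 17.45
tcp_pos: [0.6504, 0.0788, 0.0125]
tool_rot: [-3.141, -0.001, -0.003]
force: [-1.7, 0.2, 8.8]
opening: 0.692
finger_force: 41.6
```

Request:
arm_command:
  series:
    - [[0,0,0],0,0.045]
    - [[0,0,0],0,0.045]
    - [[0,0,0],0,0.045]

```text
time_s: 17.75
tcp_pos: [0.6503, 0.0788, 0.0125]
tool_rot: [-3.141, -0.001, -0.003]
force: [-2.0, 0.2, 8.6]
opening: 0.698
finger_force: 41.6
```

Request:
arm_command:
  series:
    - [[0,0,-0.02],0,0.045]
    - [[0,0,-0.03],0,0.045]
    - [[0,0,-0.035],0,0.045]
    - [[0,0,-0.035],0,0.045]
    - [[0,0,-0.035],0,0.045]
    - [[0,0,-0.03],0,0.045]
    - [[-0.01,-0.03,0],0,0.045]
    - [[-0.01,-0.03,0],0,0.045]

```text
time_s: 18.55
tcp_pos: [0.63, 0.1388, 0.1981]
tool_rot: [-3.141, 0.001, -0.005]
force: [0.1, 0.2, -1.2]
opening: 0.691
finger_force: 43.7
```

Request:
arm_command:
  series:
    - [[-0.011,-0.03,0],0,0.045]
    - [[-0.011,-0.03,0],0,0.045]
    - [[-0.011,-0.03,0],0,0.045]
    - [[-0.011,-0.03,0],0,0.045]
    - [[-0.01,-0.038,0],0,0.045]
    - [[0,0,0.02],0,0.045]
    - [[0,0,0.015],0,0.045]
    - [[0,0,0],0,0.045]

```text
time_s: 19.35
tcp_pos: [0.5743, 0.2965, 0.1599]
tool_rot: [3.141, 0.002, -0.003]
force: [-1.1, -0.2, -0.6]
opening: 0.694
finger_force: 43.6
```

Request:
arm_command:
  series:
    - [[0,0,0],0,0.045]
    - [[0,0,0],0,0.045]

```text
time_s: 19.55
tcp_pos: [0.576, 0.2966, 0.1623]
tool_rot: [-3.141, -0.001, -0.002]
force: [-0.2, -1.0, -0.0]
opening: 0.69
finger_force: 43.7
```

```bash
python3 - <<'E'
from h import *
c=snap('wrist','w12.png'); s=observe(); p=s['tcp_pos'];print(p,s['force'])
print(fit(c,'yellow',p[:2],zb=p[2]-.0125,fish=True,win=110))
print(fit(c,'blue',(.5765,.298),zb=.1,fish=True,win=110))
E
```

```text
[0.5759686  0.29656828 0.1621863 ] [ 0.90031583 -0.25692933  0.46489266]
(array([0.57605368, 0.29681037]), 1.0029601181194805)
(array([0.59353559, 0.30039971]), 0.3586531169836178)
```

View pics/w12.png

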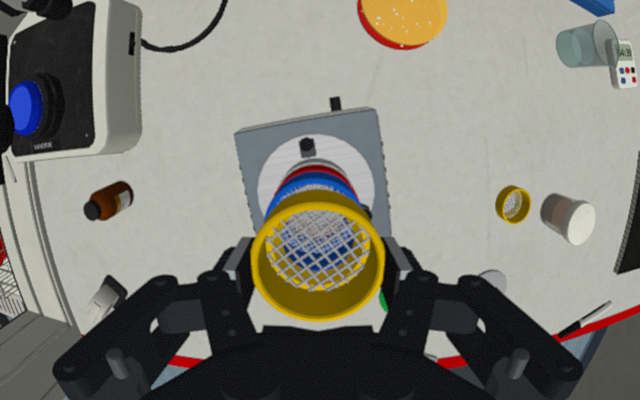

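The yellow sieve is aligned over the blue one. I'll lower it.

Request:
arm_command:
  series:
    - [[0,-0.0015,0.005],0,0.045]
    - [[0,0,0.005],0,0.045]
    - [[0,0,0.005],0,0.045]
    - [[0,0,0.004],0,0.045]
    - [[0,0,0.003],0,0.045]
    - [[0,0,0.001],0,0.045]
    - [[0,0,0],0,0.045]
    - [[0,0,0],0,0.045]

```text
time_s: 20.4
tcp_pos: [0.5754, 0.2981, 0.1385]
tool_rot: [-3.141, -0.001, -0.001]
force: [-4.0, -1.7, 8.9]
opening: 0.694
finger_force: 44.5
```

Request:
arm_command:
  series:
    - [[0,0,0.0005],0,0.045]
    - [[0,0,0],0,0.045]

```text
time_s: 20.6
tcp_pos: [0.5755, 0.2981, 0.1385]
tool_rot: [-3.141, -0.001, -0.001]
force: [-4.8, -2.1, 15.5]
opening: 0.695
finger_force: 45.1
```

Seated at the expected height. Releasing.

Request:
arm_command:
  series:
    - [[0,0,0],0,0.064]
    - [[0,0,0],0,0.072]
    - [[0,0,0],0,0.08]
    - [[0,0,0],0,0.08]
    - [[0,0,-0.02],0,0.08]
    - [[0,0,-0.03],0,0.08]
    - [[0,0,-0.03],0,0.08]
    - [[0,0,0],0,0.08]

```text
time_s: 21.4
tcp_pos: [0.5772, 0.2989, 0.2216]
tool_rot: [-3.139, -0.001, -0.009]
force: [0.3, 0.4, 0.4]
opening: 0.937
finger_force: 0.0
```

```bash
python3 - <<'E'
from h import *
c=snap('wrist','w13.png'); s=observe(); p=s['tcp_pos'];print(p,s['force'])
print(fit(c,'yellow',(.5765,.298),zb=.126,fish=True,win=110,prof=SV[2:]))
E
```

```text
[0.57631596 0.29850367 0.21935421] [-0.40574648  0.28596192  0.49541279]
(array([0.57506624, 0.29830343]), 1.0138670057852188)
```

Request:
arm_command:
  series:
    - [[-0.018,0.029,0],0,0.06]
    - [[-0.019,0.031,0],0,0.06]
    - [[-0.019,0.031,0],0,0.06]
    - [[-0.02,0.031,0],0,0.06]
    - [[-0.02,0.031,0],0,0.06]
    - [[-0.02,0.031,0],0,0.06]
    - [[-0.019,0.031,0],0,0.06]
    - [[0,0,0.02],0,0.06]

```text
time_s: 22.25
tcp_pos: [0.4388, 0.0806, 0.198]
tool_rot: [3.141, -0.002, 0.001]
force: [1.0, -0.6, -0.2]
opening: 0.703
finger_force: 0.0
```

Request:
arm_command:
  series:
    - [[0,0,0.03],0,0.06]
    - [[0,0,0.03],0,0.06]
    - [[0,0,0.025],0,0.06]
    - [[0,0,0],0,0.06]
    - [[0,0,0],0,0.06]

```text
time_s: 22.75
tcp_pos: [0.4401, 0.083, 0.1124]
tool_rot: [3.141, 0.001, -0.003]
force: [0.2, 0.8, 0.1]
opening: 0.704
finger_force: 0.0
```

```bash
python3 - <<'E'
from h import *
c=snap('wrist','w14.png'); s=observe(); p=s['tcp_pos'];print(p,s['opening'])
print(ring(c,(.4415,.0835),.03,.013,True))
print(ring(c,(.4415,.0835),.012,.038,True,sg=-1))
u=proj(c,(.4415,.0835,.02),True);print(u)
im=cv2.imread('pics/w14.png'); a=cv2.resize(im[130:330,220:420],None,fx=3,fy=3,interpolation=cv2.INTER_CUBIC)
for x,r,z in [((.4415,.0835),.012,.038),((.4415,.0835),.03,.013)]:
    P=np.array([proj(c,(x[0]+r*np.cos(b),x[1]+r*np.sin(b),z),True) for b in t]); P=((P-[220,130]+.5)*3).astype(int)
    cv2.polylines(a,[P.reshape(-1,1,2)],True,(0,255,0),1)
cv2.imwrite('pics/c3.png',a)
E
```

```text
[0.44067901 0.08303    0.11301904] 0.7017273811140217
[[13.6581  0.4415  0.0865]
 [14.3476  0.4425  0.0855]
 [14.7592  0.4415  0.0855]]
[[14.6227  0.4435  0.0845]
 [14.8197  0.4435  0.0865]
 [14.992   0.4435  0.0855]]
[317.04305318 197.48161781]
```

View pics/c3.png

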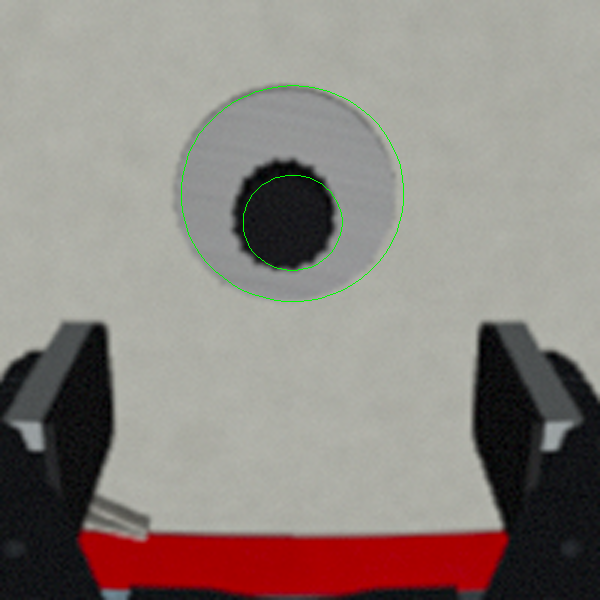

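The disc overlay is off by about 2 mm, which puts the lid at (0.4418, 0.0855). I'll correct for that, lower and grip.

Request:
arm_command:
  series:
    - [[0.001,-0.0025,0.03],0,0.06]
    - [[0,0,0.03],0,0.06]
    - [[0,0,0.02],0,0.06]
    - [[0,0,0.011],0,0.06]
    - [[0,0,0.005],0,0.06]
    - [[0,0,0],0,0.06]
    - [[0,0,0],0,0.015]
    - [[0,0,0],0,0.015]

```text
time_s: 23.6
tcp_pos: [0.4421, 0.0855, 0.0173]
tool_rot: [-3.142, -0.001, -0.002]
force: [0.3, -0.1, 0.1]
opening: 0.373
finger_force: 0.0
```

Request:
arm_command:
  series:
    - [[0,0,0],0,0.015]
    - [[0,0,0],0,0.015]
    - [[0,0,0],0,0.015]
    - [[0,0,0],0,0.015]
    - [[0,0,0],0,0.015]
    - [[0,0,0],0,0.015]

```text
time_s: 24.2
tcp_pos: [0.442, 0.0856, 0.0173]
tool_rot: [-3.141, -0.001, -0.002]
force: [-1.7, 0.5, 13.0]
opening: 0.266
finger_force: 38.5
```

Request:
arm_command:
  series:
    - [[0,0,-0.02],0,0.015]
    - [[0,0,-0.03],0,0.015]
    - [[0,0,-0.035],0,0.015]
    - [[0,0,-0.035],0,0.015]
    - [[0,0,-0.035],0,0.015]
    - [[0,0,-0.035],0,0.015]
    - [[0,0,-0.018],0,0.015]
    - [[0.015,-0.0235,0],0,0.015]

```text
time_s: 25.0
tcp_pos: [0.4566, 0.1079, 0.2276]
tool_rot: [3.141, -0.001, 0.006]
force: [0.0, 0.6, -1.2]
opening: 0.267
finger_force: 39.5
```

Request:
arm_command:
  series:
    - [[0.018,-0.027,0],0,0.015]
    - [[0.018,-0.027,0],0,0.015]
    - [[0.018,-0.027,0],0,0.015]
    - [[0.018,-0.027,0],0,0.015]
    - [[0.018,-0.027,0],0,0.015]
    - [[0.018,-0.027,0],0,0.015]
    - [[0.011,-0.027,0],0,0.015]
    - [[0,0,0],0,0.015]

```text
time_s: 25.8
tcp_pos: [0.5761, 0.3009, 0.2244]
tool_rot: [-3.141, -0.004, -0.001]
force: [0.2, -0.7, -0.5]
opening: 0.266
finger_force: 39.5
```

Request:
arm_command:
  series:
    - [[0,0,0.02],0,0.015]
    - [[0,0,0.01],0,0.015]
    - [[0,0,0],0,0.015]
    - [[0,0,0],0,0.015]

```text
time_s: 26.2
tcp_pos: [0.5753, 0.2977, 0.1949]
tool_rot: [3.142, 0.001, -0.0]
force: [0.7, -0.2, -1.0]
opening: 0.263
finger_force: 39.5
```

```bash
python3 - <<'E'
from h import *
c=snap('wrist','w15.png'); s=observe(); p=s['tcp_pos'];print(p,s['force'])
print(ring(c,p[:2],.03,p[2]-.0173+.013,True,w=.008))
c=snap('scene','s2.png'); im=cv2.imread('pics/s2.png'); u=proj(c,(.577,.298,.15)).astype(int); print(u)
a=cv2.resize(im[max(u[1]-75,0):u[1]+75,u[0]-60:u[0]+60],None,fx=4,fy=4); b=cv2.imread('pics/w15.png')
cv2.imwrite('pics/c4.png',a)
cv2.imwrite('pics/c5.png',b)
E
```

```text
[0.57554618 0.29785095 0.19524717] [ 0.48181608  0.54101749 -0.74709188]
[[11.1052  0.5795  0.2979]
 [11.3455  0.5805  0.2979]
 [11.7862  0.5745  0.2979]]
[195 208]
```

View pics/c4.png

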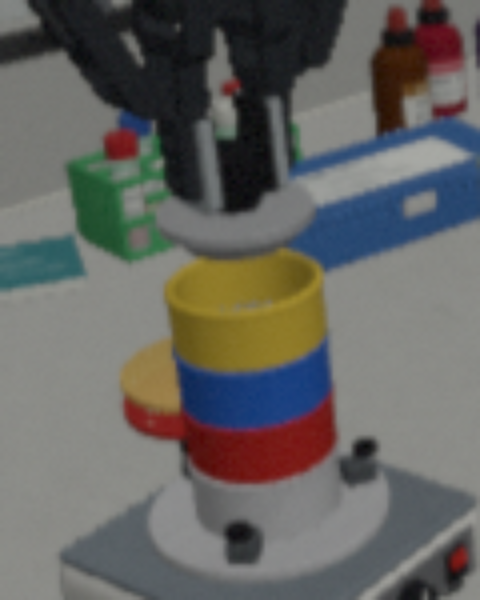

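View pics/c5.png

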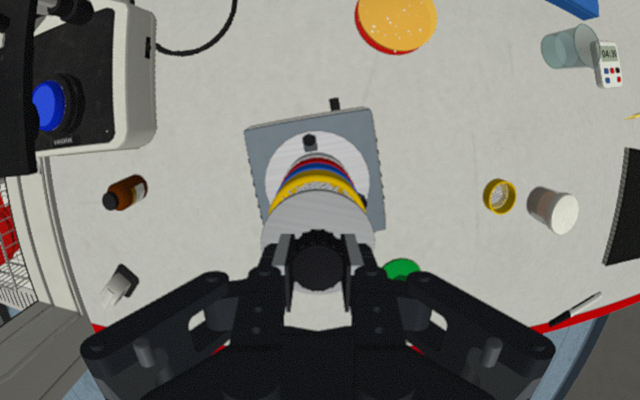

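The scene crop shows the three sieves nested straight, with the lid held level above them. I'll lower it.

Request:
arm_command:
  series:
    - [[0,0,0.006],0,0.015]
    - [[0,0,0.006],0,0.015]
    - [[0,0,0.004],0,0.015]
    - [[0,0,0.004],0,0.015]
    - [[0,0,0.003],0,0.015]
    - [[0,0,0.002],0,0.015]
    - [[0,0,0],0,0.015]
    - [[0,0,0],0,0.015]

```text
time_s: 27.1
tcp_pos: [0.5754, 0.2981, 0.1695]
tool_rot: [-3.142, -0.001, -0.0]
force: [0.4, -0.7, -0.3]
opening: 0.259
finger_force: 39.8
```

Request:
arm_command:
  series:
    - [[0,0,0.001],0,0.015]
    - [[0,0,0],0,0.015]

```text
time_s: 27.3
tcp_pos: [0.5756, 0.2982, 0.1693]
tool_rot: [-3.141, -0.001, -0.002]
force: [-2.3, -0.3, 9.8]
opening: 0.261
finger_force: 40.8
```

Request:
arm_command:
  series:
    - [[0,0,0],0,0.03]
    - [[0,0,0],0,0.045]
    - [[0,0,0],0,0.06]
    - [[0,0,0],0,0.06]
    - [[0,0,-0.02],0,0.06]
    - [[0,0,-0.03],0,0.06]
    - [[0,0,-0.04],0,0.06]
    - [[0,0,-0.01],0,0.06]

```text
time_s: 28.1
tcp_pos: [0.5768, 0.2987, 0.2728]
tool_rot: [-3.139, -0.001, -0.008]
force: [1.0, 0.4, 0.2]
opening: 0.701
finger_force: 0.0
```

Request:
arm_command:
  series:
    - [[0,0,0],0,0.06]
    - [[0,0,0],0,0.06]
    - [[0,0,0],0,0.06]
    - [[0,0,0],0,0.06]

```text
time_s: 28.5
tcp_pos: [0.5748, 0.2979, 0.2671]
tool_rot: [3.141, 0.001, -0.003]
force: [-0.2, 0.2, 0.3]
opening: 0.705
finger_force: 0.0
```

```bash
python3 - <<'E'
from h import *
c=snap('scene','s3.png'); im=cv2.imread('pics/s3.png'); s=observe(); print(s['tcp_pos'],s['force'],s['finger_force'])
u=proj(c,(.577,.298,.12)).astype(int)
for r,z in [(.03,.165),(.03,.16),(.03,.134),(.03,.108)]:
    P=np.array([proj(c,(.5765+r*np.cos(b),.298+r*np.sin(b),z)) for b in t])
a=im[u[1]-75:u[1]+75,u[0]-90:u[0]+90]
cv2.imwrite('pics/c6.png',cv2.resize(a,None,fx=4,fy=4))
E
```

```text
[0.57500393 0.29791853 0.26734854] [-0.87157647 -0.45624897  0.48564734] 0.0
```

View pics/c6.png

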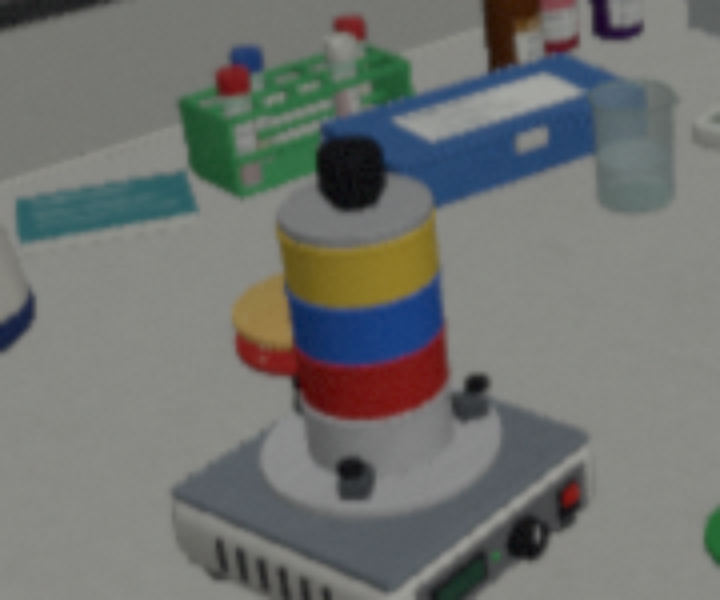

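The lid (disc around (356,210)) sits flush on the yellow sieve. The stack is straight, and the beaker at (635,145) is undisturbed.

```bash
python3 -c "
from bench import sign_off; print(sign_off())"
```

```text
the job is handed in; nothing more can be done
None
```

The sieve stack is assembled on the shaker's pan (red, blue, yellow, steel lid), each part seated at its nested height and released. The jar and beaker were left standing, and the job is handed in (about 28.5 s of the 99 s); no verdict was returned.

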